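# Blank off four engine castings with their transit covers

## Task

Close the openings of the four engine castings for transport: fit each loose dark grey cover onto the casting whose flange has its shape and size, plug down in the opening and plate lying flat on the flange, with the square and the oblong cover lined up with the sides of their flanges. Let go of all four, and leave the socket and the bolt standing where they are.

Things in the scene. Friction and masses are not known exactly. Their poses are not given: they have to be found in the camera images.
- large_round_cover_grip (a point): Large round transit cover: plate 84 mm across, plug 38 mm across, grip an upright round knob 22 mm across. Loose dark grey plastic, 40 to 120 g, 48 mm tall: plug 8 mm deep below, plate 6 mm thick, grip 34 mm tall on top, all centred. This point: in the grip on the centre line, 10 mm below its top, 24 mm above the plate's top face, 38 mm above the underside; z up.
- small_round_cover_grip (a point): Small round transit cover: plate 60 mm across, plug 24 mm across, grip an upright round knob 18 mm across. Loose dark grey plastic, 40 to 120 g, 48 mm tall: plug 8 mm deep below, plate 6 mm thick, grip 34 mm tall on top, all centred. This point: in the grip on the centre line, 10 mm below its top, 24 mm above the plate's top face, 38 mm above the underside; z up.
- square_cover_grip (a point): Square transit cover: plate 78 x 78 mm, plug 36 x 36 mm, grip a bar 44 mm along x, 16 mm thick; x and y along the plate's sides. Loose dark grey plastic, 40 to 120 g, 48 mm tall: plug 8 mm deep below, plate 6 mm thick, grip 34 mm tall on top, all centred. This point: in the grip on the centre line, 10 mm below its top, 24 mm above the plate's top face, 38 mm above the underside; z up.
- oblong_cover_grip (a point): Oblong transit cover: plate 100 mm (along its x) x 56 mm (along its y), plug 60 x 22 mm, grip a bar 44 mm along x, 16 mm thick. Loose dark grey plastic, 40 to 120 g, 48 mm tall: plug 8 mm deep below, plate 6 mm thick, grip 34 mm tall on top, all centred. This point: in the grip on the centre line, 10 mm below its top, 24 mm above the plate's top face, 38 mm above the underside; z up.
- large_round_casting_mouth (a point): Casting with a large round flange, 100 mm across, with a round opening 54 mm across. Aluminium, fixed. This point: centre of the opening, level with the flange's flat top face, 70 mm above the bench; z up. Opening 14 mm deep; the matching cover has 7 to 8 mm of play to each side, and once home its grip point is 30 mm above this point.
- small_round_casting_mouth (a point): Casting with a small round flange, 74 mm across, with a round opening 38 mm across. Aluminium, fixed. This point: centre of the opening, level with the flange's flat top face, 55 mm above the bench; z up. Opening 14 mm deep; the matching cover has 7 to 8 mm of play to each side, and once home its grip point is 30 mm above this point.
- square_casting_mouth (a point): Casting with a square flange, 92 x 92 mm, with a square opening 52 x 52 mm. Aluminium, fixed. This point: centre of the opening, level with the flange's flat top face, 62 mm above the bench; z up, x and y along its sides. Opening 14 mm deep; the matching cover has 7 to 8 mm of play to each side, and once home its grip point is 30 mm above this point.
- oblong_casting_mouth (a point): Casting with an oblong flange, 114 mm (along its x) x 70 mm (along its y), with an oblong opening 76 x 36 mm. Aluminium, fixed. This point: centre of the opening, level with the flange's flat top face, 50 mm above the bench; z up, x along the long side. Opening 14 mm deep; the matching cover has 7 to 8 mm of play to each side, and once home its grip point is 30 mm above this point.
- socket_mid (a point): Bystander: a dark steel socket standing loose on the bench, 34 mm across, 60 mm tall; this point is its centre.
- bolt_mid (a point): Bystander: a steel bolt standing loose on its head on the bench, head 36 mm across, 55 mm tall; this point is half-way up.
Mind the look-alikes: they are no part of the job. Leave any blue or yellow look-alike of the part that bears small_round_cover_grip alone.

How it is judged:
By the outcome, as a careful person would: the job done as asked, in the order asked, and still so for the second after the job is handed in, with the robot touching nothing.
It also fails if it takes over 118 s, if anything falls off the work surface, if the arm or the gripper's body presses on something with over 40 N, if the wrist force passes 120 N, or if a joint passes its speed limit or range.

## Robot

A 7-joint arm with a two-finger parallel gripper is mounted at the origin on the work surface. World frame = base frame: x ahead of the robot, y to its left, z up, the work surface at z = 0. Lengths are in mm, angles in rad, forces in N, time in s.
With the tool pointing down it reaches from about 350 to 900 mm from the base axis. Payload 19.9 kg.
Tool frame: the origin (TCP) lies between the finger pads; the fingertips stand 17 mm ahead of it and the grasp point (between the pads) lies 2 mm behind it; z points along the fingers, y is the line along which they close (so a half turn about z gives the same grasp; the last joint's range is limited). The gripper opens to 94 mm and grips with 3 to 60 N. Pads are 16 mm wide; open, the fingers measure 119 mm over their backs; the gripper's body (75 mm by 177 mm) begins 78 mm behind the grasp point.
Start: joints at [1.26, 0.417, -0.01, 1.614, 0.005, 1.111, -0.053], TCP at [166.582, -602.371, 222.425] pointing down, gripper open.
Joint ranges: [-2.81, 2.81], [-0.39, 2.02], [-1.27, 1.25], [0.06, 2.57], [-1.19, 4.33], [0.19, 2], [-2.82, 2.82]. Speed limits (rad/s): [1.89, 1.89, 2.39, 2.39, 3.01, 3.01, 3.01].

## Interface

Orientations are given as a rotation vector (axis times angle).
In Python, from bench import sensors, viewer, finish_job, finder gives the robot as it stands. The module is installed in compiled form; this text tells all that it offers.
- The arm moves only by the tool play_rows, never from a script. Its argument "increments" is a list of rows, each a list of 5 numbers: the opening, from 0 (shut) to 1 (fully open), then the shift along the tool's x, y, z in mm, then the turn about the tool's z in degrees. A call has 1 to 12 rows; each row shifts and turns the commanded pose from where the row before left it, along the tool's axes as they then stand; what a row does not reach is not made up. A row lasts 1/12 s, in which the tool goes at most 41.7 mm and 7.16 degrees, less where a joint would pass 70% of its speed; a pose out of reach is approached as far as the arm can. A call is refused whole if a number of a shift passes 41.7 or a number of a turn 7.16, either way. A call with a gripper value outside its range is refused whole. The fingers move at their own pace and stop on an object; "newtons" is the grip in N (left out, the last holds). Time passes only in rows, so rows that do not move let the fingers close. It gives the time, the measured TCP pose, the force, the opening and the grip force at its end, in the units of the state.
- sensors.observe(): the state, without advancing time (a new reading comes with each control period).
- viewer.get_image(name): name is "side" or "top" or "wrist"; returns a dict with "image" (384x512x3 uint8, blue, green, red), "fx", "fy", "cx", "cy" (pixels), "R" (3x3) and "t" (3): a world point X has camera coordinates R X + t. Camera axes: x right, y down, z forward; pixel columns grow to the right and rows downward; lengths in mm; the calibration is good to about 2 mm. A picture is of the moment at which its call begins. There is no depth.
- finish_job(): hands the job in; it is judged then, once.
Trained networks look in the newest picture that a camera, given by its name, has taken for a name from the list of things; names that differ only in an ending like _2 or _b are one class to them, and where a whole thing is asked for, a point or a joint stands for the part that bears it (a point fixed in the world has none). Each returns a list of dicts, best first, with "conf" (0 to 1); they miss things now and then, are a little off and sometimes report something else, mostly with a low value. They report only what shows in the picture. A call takes as long as a camera call. They do not tell look-alikes from the thing itself.
- finder.recognise(thing, camera): "position" ([x, y, z] in mm, in world coordinates, good to about 4 mm: the middle of the surface that is visible of it).
- finder.tip_of(thing, camera): "position" ([x, y, z] in mm, in world coordinates, good to about 4 mm: a listed point, or the origin of a listed thing).
The state is a dict: "time_s": time; "qpos": joint angles; "joint_vel": joint speeds; "joint_efforts": joint torques, N m; "eef_pos": TCP position; "tool_rot": TCP orientation; "force": force on the tool from outside, world axes, zero at the start; "ft_torque": the same for the moment, N m; "width": opening from 0.0 (shut) to 1.0 (fully open); "gripper_force": force on a finger pad.
Only numpy, scipy, OpenCV 4.12 (cv2) and the standard library are available. Lean on these libraries where they do the work, as an engineer would, in place of code of your own. Each camera call takes 0.05 s, during which the arm holds its last target. There are 200 camera calls.

## Working session

There is one attempt and no reset: what is moved stays moved. The work goes in short steps, Python scripts to look and compute and a tool call to move; the robot and the scene stay as the last step left them, time stands still between calls to the robot, and variables do not carry over. Pictures are saved under pics/ and viewed, at most 16 in all, crops included, and the job is handed in when it is done.

Besides the shell and the picture viewer there is one more tool, called after "Call:" by a JSON object that holds its "method" and its "body". play_rows: Moves the arm, as the interface text tells. Its arguments: {"type":"object","properties":{"increments":{"type":"array"},"newtons":{"type":"number"}},"required":["increments"]}

```bash
mkdir -p pics; cat > h.py <<'E'
from bench import sensors, viewer, finish_job, finder
import numpy as np, cv2
from scipy.spatial.transform import Rotation as Rn
def cam(n):
    d=viewer.get_image(n); d['R']=np.array(d['R']).reshape(3,3); d['t']=np.array(d['t']).ravel(); return d
def proj(d,X):
    c=d['R']@np.array(X,float)+d['t']; return np.array([d['fx']*c[0]/c[2]+d['cx'], d['fy']*c[1]/c[2]+d['cy']])
def back(d,u,v,z):
    r=d['R'].T@np.array([(u-d['cx'])/d['fx'],(v-d['cy'])/d['fy'],1]); o=-d['R'].T@d['t']; return o+r*(z-o[2])/r[2]
E
python3 - <<'E'
from h import *
s=sensors.observe(); print(s)
for n in ['top','side','wrist']:
    d=cam(n); cv2.imwrite(f'pics/{n}0.png',d['image']); print(n,-d['R'].T@d['t'])
things=['large_round_cover_grip','small_round_cover_grip','square_cover_grip','oblong_cover_grip','large_round_casting_mouth','small_round_casting_mouth','square_casting_mouth','oblong_casting_mouth','socket_mid','bolt_mid']
d=cam('top')
for t in things:
    for c in ['top','side']:
        for r in finder.tip_of(t,c)[:4]: print(t,c,round(r['conf'],2),np.round(r['position']), proj(d,r['position']).round() if c=='top' else '')
print(sensors.observe()['time_s'])
E
```

```text
{'time_s': 0.0, 'qpos': array([ 1.25945767,  0.41798209, -0.01031032,  1.61414823,  0.00468247,
        1.1107056 , -0.05302394]), 'joint_vel': array([ 2.32888059e-04, -3.55250122e-04,  9.30987287e-05, -6.69494626e-05,
       -7.31324883e-04,  2.51435593e-03, -2.04962363e-03]), 'joint_efforts': array([-9.69199682e-04, -8.51249027e+01,  6.38527013e-01, -4.25992298e+01,
       -4.87842655e-02,  1.85914611e-02,  5.73643865e-05]), 'eef_pos': array([ 166.51540165, -602.04814949,  221.83108218]), 'tool_rot': array([-3.11186062e+00, -4.22389587e-01,  3.69902854e-04]), 'force': array([0.52818611, 0.17103169, 0.42992961]), 'ft_torque': array([-0.01295652,  0.02231452,  0.02342651]), 'gripper_force': 0.0, 'width': 1.0013015959577332}
top [1.51434743e+02 1.79818584e-01 1.44824692e+03]
side [ 300.42822772 -590.01317114  780.86256034]
wrist [ 235.51754705 -582.78961171  384.18862239]
large_round_cover_grip top 0.92 [347. 278.  37.] [167. 232.]
large_round_cover_grip top 0.65 [ 350. -275.   36.] [337. 232.]
large_round_cover_grip side 0.84 [350. 273.  40.] 
small_round_cover_grip top 0.74 [ 233. -
[... 815 characters left out ...]
.   72.] 
small_round_casting_mouth top 0.9 [653. 165.  56.] [204. 141.]
small_round_casting_mouth side 0.87 [651. 162.  52.] 
square_casting_mouth top 0.92 [502. 435.  61.] [120. 183.]
square_casting_mouth top 0.51 [ 352. -274.   35.] [336. 232.]
square_casting_mouth side 0.87 [502. 438.  61.] 
oblong_casting_mouth top 0.57 [654. 165.  56.] [204. 141.]
oblong_casting_mouth top 0.55 [ 485. -443.   50.] [387. 192.]
oblong_casting_mouth side 0.69 [ 482. -442.   48.] 
oblong_casting_mouth side 0.44 [647. 164.  53.] 
socket_mid top 0.53 [497. 262.  34.] [174. 187.]
socket_mid side 0.58 [498. 259.  30.] 
bolt_mid top 0.63 [ 498. -264.   26.] [331. 189.]
bolt_mid side 0.46 [ 493. -258.   29.] 
1.2
```

```bash
python3 - <<'E'
from h import *
im=cv2.imread('pics/top0.png'); cv2.imwrite('pics/t0c.png',cv2.resize(im[110:310,95:415],None,fx=2.5,fy=2.5,interpolation=2))
E
```

```text
(no output)
```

View pics/t0c.png

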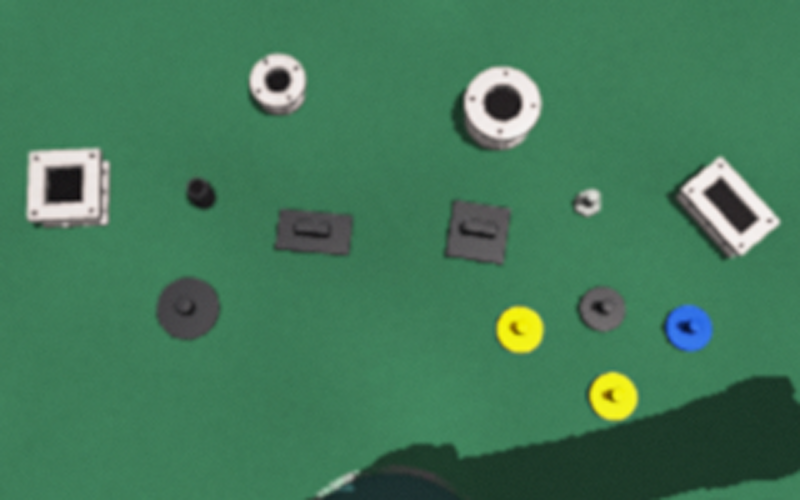

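View pics/side0.png

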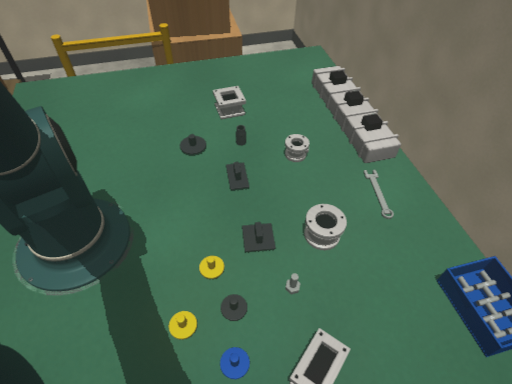

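View pics/wrist0.png

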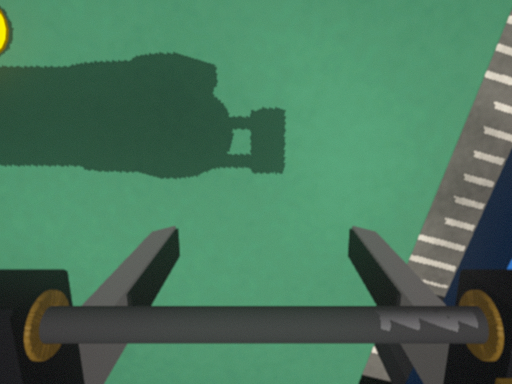

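The dark small cover is at crop (602,308), i.e. top (336,233). The look-alikes are yellow (520,329) and (614,396), and blue (689,328). Only the grey one fits "dark grey". Next I measure the openings and plates, and enlarge this cover to confirm it.

```bash
cat > m.py <<'E'
from h import *
def blob(d,X,z,lo,hi,half,k=6,base=None):
    # dark region (lo<max channel<hi) around projected X; returns world contour at height z
    u,v=proj(d,X).round().astype(int); y0,x0=max(v-half,0),max(u-half,0)
    p=d['image'][y0:v+half,x0:u+half]; p=cv2.resize(p,None,fx=k,fy=k,interpolation=cv2.INTER_CUBIC).astype(int)
    m=((p.max(2)<hi)&(p.max(2)>=lo)&(p.max(2)-p.min(2)<28)).astype(np.uint8)
    m=cv2.morphologyEx(m,cv2.MORPH_CLOSE,np.ones((9,9)))
    cs,_=cv2.findContours(m,cv2.RETR_EXTERNAL,cv2.CHAIN_APPROX_NONE)
    c0=np.array([half*k]*2); cs=[c for c in cs if len(c)>40]
    c=min(cs,key=lambda c: np.hypot(*(c[:,0].mean(0)-c0)))
    c=cv2.convexHull(c)[:,0]
    W=np.array([back(d,(a+.5)/k-.5+x0,(b+.5)/k-.5+y0,z)[:2] for a,b in c],np.float32)
    (cx,cy),(w,h),a=cv2.minAreaRect(W)
    if w<h: w,h,a=h,w,a+90
    return np.round([cx,cy,w,h,(a+90)%180-90],1)
E
python3 - <<'E'
from m import *
for n in ['top','side']:
    d=cam(n)
    for nm,X in dict(lr=(618,-141,70),sr=(652,164,55),sq=(502,436,62),ob=(484,-442,50)).items():
        try: print(n,nm,blob(d,X,X[2],0,120,22 if n=='top' else 25))
        except Exception as e: print(n,nm,e)
    for nm,X in dict(LR=(348,276,14),SR=(351,-276,14),SQ=(454,-113,14),OB=(448,107,14)).items():
        try: print(n,nm,blob(d,X,X[2],0,110,22))
        except Exception as e: print(n,nm,e)
d=cam('top');cv2.imwrite('pics/c1.png',cv2.resize(d['image'][215:285,285:395],None,fx=7,fy=7))
E
```

```text
top lr [ 616.6 -142.    49.1   48.4  -46.3]
top sr [651.2 160.5  33.3  32.1 -89.4]
top sq [500.7 435.6  48.5  48.2 -85.9]
top ob [ 484.9 -442.5   72.3   32.3   39.9]
top LR [345.4 272.9  82.2  81.8  81.3]
top SR [ 350.9 -274.6   61.    59.4  -89.8]
top SQ [ 452.8 -111.5   79.6   79.5   81.4]
top OB [450.1 109.1 100.9  57.3  85.3]
side lr [ 617.4 -141.9   53.4   52.   -14.4]
side sr [651.1 161.2  35.9  35.1 -20.2]
side sq [500.2 436.2  51.6  50.5   3.7]
side ob [ 484.9 -442.4   76.6   36.4   40.1]
side LR [345.4 269.9  89.3  88.8  45.6]
side SR [ 351.  -277.1   61.2   59.4   75.6]
side SQ [ 453.3 -110.8   89.7   79.3   81.2]
side OB [450.2 108.9 113.8  57.6  85.2]
```

View pics/c1.png

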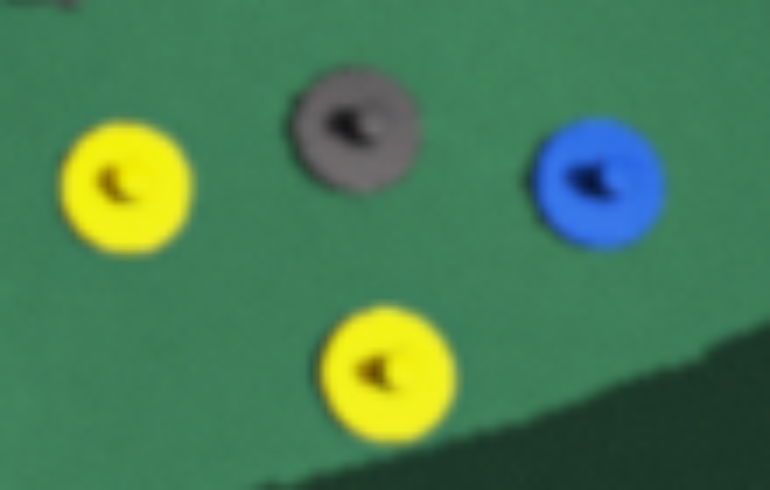

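Top and side agree to about 1 mm, and sizes match. The grey cover at crop (355,128) between the yellow and blue look-alikes is confirmed. Setting out for the small round cover.

Call:
{"method": "play_rows", "body": {"increments": [[1,12,-12,0,0],[1,23,-23,0,0],[1,25,-25,0,0],[1,25,-25,0,0],[1,25,-25,0,0],[1,25,-25,5,0],[1,25,-25,10,0],[1,25,-25,10,0],[1,25,-25,10,0],[1,25,-25,10,0],[1,20,-20,10,0],[1,10,-10,5,0]], "newtons": 25}}

```text
time_s: 2.35
eef_pos: [352.6, -273.1, 161.7]
tool_rot: [-3.112, -0.427, 0.0]
force: [-0.3, -0.5, -0.2]
width: 1.003
gripper_force: 0.0
```

```bash
cat > go.py <<'E'
# usage: go.py x y z psi  -> remaining move in tool axes at present heading; optional camera picture
from h import *
import sys
def state():
    s=sensors.observe(); R=Rn.from_rotvec(s['tool_rot']).as_matrix(); return s,np.array(s['eef_pos']),R
def go(x,y,z,psi=None):
    s,p,R=state(); d=R.T@(np.array([x,y,z])-p); h=np.degrees(np.arctan2(R[1,0],R[0,0]))
    print('t',round(s['time_s'],2),'p',p.round(1),'psi',h.round(1),'w',round(float(s['width']),3),'gf',round(float(s['gripper_force']),1),'F',np.round(s['force'],1),'q7',round(s['qpos'][6],2))
    print('shift',d.round(1),'turn',None if psi is None else round(-((psi-h+90)%180-90),1))
if __name__=='__main__': go(*map(float,sys.argv[1:]))
E
python3 go.py 351 -275.5 36
```

```text
t 2.35 p [ 352.6 -273.1  161.7] psi 15.6 w 1.003 gf 0.0 F [-0.3 -0.5 -0.2] q7 -0.76
shift [ -2.2   2.  125.7] turn None
```

```bash
python3 - <<'E'
from h import *
d=cam('wrist'); im=d['image'].copy()
for r in finder.tip_of('small_round_cover_grip','wrist'): print(r['conf'],np.round(r['position'],1))
for X,c in [((351,-275.5,48),(0,0,255)),((351,-275.5,14),(255,0,0))]:
    cv2.circle(im,tuple(proj(d,X).astype(int).tolist()),4,c,-1)
cv2.imwrite('pics/w1.png',im)
E
```

```text
0.9 [ 345.9 -275.2   40. ]
0.89 [ 324.5 -391.6   40.4]
0.65 [ 236.5 -287.2   37.4]
0.58 [ 322.8 -165.9   40.6]
```

View pics/w1.png

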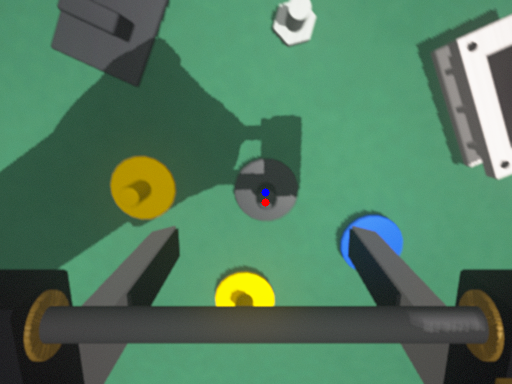

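The grey small cover plate centres at about (267,188), and my predicted points (265,193–202) sit on its knob. Descending.

Call:
{"method": "play_rows", "body": {"increments": [[1,-1,1,15,0],[1,-1,1,25,0],[1,0,0,25,0],[1,0,0,25,0],[1,0,0,20,0],[1,0,0,11,0],[1,0,0,5,0],[0,0,0,0,0],[0,0,0,0,0],[0,0,0,0,0],[0,0,0,0,0],[0,0,0,0,0]], "newtons": 25}}

```text
time_s: 3.45
eef_pos: [350.2, -279.1, 37.1]
tool_rot: [3.112, 0.422, 0.001]
force: [-0.6, -0.7, -0.1]
width: 0.682
gripper_force: 0.0
```

Call:
{"method": "play_rows", "body": {"increments": [[0,0,0,0,0],[0,0,0,0,0],[0,0,0,0,0],[0,0,0,-15,0],[0,0,0,-25,0],[0,0,0,-25,0],[0,0,0,-25,0],[0,0,0,-25,0],[0,0,0,-15,0],[0,0,0,0,0]]}}

```text
time_s: 4.28
eef_pos: [351.1, -279.6, 169.3]
tool_rot: [3.11, 0.422, 0.005]
force: [0.4, -0.7, 0.1]
width: 0.007
gripper_force: 0.0
```

```bash
python3 go.py 651.2 161 83 94
```

```text
t 4.28 p [ 351.1 -279.6  169.3] psi 15.5 w 0.007 gf 0.0 F [ 0.4 -0.7  0.1] q7 -0.75
shift [ 406.5 -345.    86.1] turn -78.5
```

The fingers are slower than I allowed (about 70 mm/s), so I lifted before they closed. Checking that the cover is undisturbed, and re-aiming from the settled pose.

Call:
{"method": "play_rows", "body": {"increments": [[0.5,0,0,0,0],[0.5,0,0,0,0],[0.5,1,-4,0,0],[0.5,0,0,0,0],[0.5,0,0,0,0],[0.5,0,0,0,0]]}}

```text
time_s: 4.78
eef_pos: [349.7, -274.5, 166.0]
tool_rot: [-3.112, -0.423, 0.001]
force: [0.4, 0.9, 0.1]
width: 0.401
gripper_force: 0.0
```

```bash
python3 - <<'E'
from m import *
from go import go
for n in ['wrist','side']:
    d=cam(n)
    for r in finder.tip_of('small_round_cover_grip',n)[:4]: print(n,round(r['conf'],2),np.round(r['position'],1))
    print(blob(d,(351,-276,14),14,0,110,22 if n=='side' else 60,k=6 if n=='side' else 2))
go(351,-275.5,36)
E
```

```text
wrist 0.96 [ 327.6 -390.    36.5]
wrist 0.88 [ 237.2 -285.8   37.7]
wrist 0.68 [ 322.  -166.4   39.6]
wrist 0.6 [ 353.  -275.8   41. ]
[ 358.1 -272.6   58.4   46.8  -55.7]
side 0.92 [ 326.7 -388.4   37.9]
side 0.86 [ 353.4 -275.5   39.5]
side 0.86 [ 239.  -288.7   36.6]
side 0.58 [ 325.1 -163.    38.6]
[ 354.9 -265.9   91.8   87.1  -14.7]
t 4.98 p [ 349.9 -274.7  166.4] psi 15.5 w 0.493 gf 0.0 F [ 0.2 -1.1  0.9] q7 -0.75
shift [  0.9   1.1 130.4] turn None
```

Call:
{"method": "play_rows", "body": {"increments": [[0.5,1,1,15,0],[0.5,0,0,25,0],[0.5,0,0,30,0],[0.5,0,0,30,0],[0.5,0,0,20,0],[0.5,0,0,10,0],[0.5,0,0,0,0],[0,0,0,0,0],[0,0,0,0,0],[0,0,0,0,0],[0,0,0,0,0],[0,0,0,0,0]]}}

```text
time_s: 5.98
eef_pos: [351.4, -275.7, 37.1]
tool_rot: [3.112, 0.422, 0.001]
force: [-0.2, 1.4, -0.7]
width: 0.186
gripper_force: 25.1
```

Call:
{"method": "play_rows", "body": {"increments": [[0,0,0,0,0],[0,0,0,0,0],[0,0,0,0,0],[0,0,0,0,0]]}}

```text
time_s: 6.32
eef_pos: [351.5, -275.7, 37.1]
tool_rot: [3.112, 0.422, 0.001]
force: [-0.0, 0.1, 9.6]
width: 0.19
gripper_force: 25.0
```

Call:
{"method": "play_rows", "body": {"increments": [[0,0,0,-10,0],[0,0,0,-20,0],[0,0,0,-30,0],[0,0,0,-30,0],[0,12,-10,-20,0],[0,24,-20,-10,0],[0,26,-22,0,0],[0,26,-22,0,0],[0,26,-22,0,0],[0,26,-22,0,0],[0,26,-22,0,0],[0,26,-22,0,0]]}}

```text
time_s: 7.32
eef_pos: [493.5, -66.5, 157.3]
tool_rot: [3.113, 0.422, 0.001]
force: [0.2, -0.5, -0.0]
width: 0.189
gripper_force: 25.0
```

Call:
{"method": "play_rows", "body": {"increments": [[0,26,-22,0,0],[0,26,-22,0,0],[0,26,-22,0,0],[0,26,-22,0,0],[0,26,-22,0,0],[0,26,-22,0,0],[0,26,-22,0,0],[0,20,-18,0,0],[0,12,-6,0,0],[0,0,0,0,0],[0,0,0,0,0],[0,0,0,0,0]]}}

```text
time_s: 8.32
eef_pos: [651.4, 159.8, 156.7]
tool_rot: [3.113, 0.422, -0.001]
force: [-0.6, -0.4, -1.1]
width: 0.183
gripper_force: 25.0
```

```bash
python3 - <<'E'
from m import *
from go import go
d=cam('wrist'); im=d['image'].copy()
for a in np.linspace(0,6.283,40):
    for r,c in ((19,(0,0,255)),(37,(255,0,0))):
        cv2.circle(im,tuple(proj(d,(651.2+r*np.cos(a),161+r*np.sin(a),55)).astype(int).tolist()),1,c,-1)
cv2.imwrite('pics/w2.png',im)
go(651.2,161,84,85.3)
E
```

```text
t 8.37 p [651.5 159.5 156.8] psi 15.4 w 0.19 gf 25.0 F [ 0.4  0.1 -0.5] q7 -1.78
shift [ 0.2 -1.5 72.8] turn -69.9
```

View pics/w2.png

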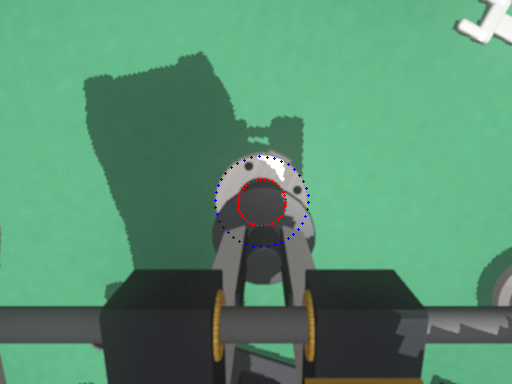

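The predicted rim circle at (262,203) overlays the opening, and the cover is held level. Lowering and releasing.

Call:
{"method": "play_rows", "body": {"increments": [[0,0,-1,10,0],[0,0,0,20,0],[0,0,0,20,0],[0,0,0,12,0],[0,0,0,7,0],[0,0,0,4,0],[0,0,0,0,0],[0.5,0,0,0,0],[0.5,0,0,0,0],[0.5,0,0,0,0],[0.5,0,0,0,0],[0.5,0,0,0,0]]}}

```text
time_s: 9.37
eef_pos: [651.6, 161.6, 83.6]
tool_rot: [-3.113, -0.422, -0.0]
force: [-0.4, 0.6, 0.1]
width: 0.486
gripper_force: 0.0
```

Call:
{"method": "play_rows", "body": {"increments": [[0.5,0,0,-10,0],[0.5,0,0,-25,0],[0.5,0,0,-30,0],[0.5,0,0,-20,-7],[0.5,0,0,0,-7],[0.5,0,0,0,-7],[0.5,0,0,0,-7],[0.5,0,0,0,-7],[0.5,0,0,0,-7],[0.5,0,0,0,-7],[0.5,0,0,0,-7],[0.5,0,0,0,-7]]}}

```text
time_s: 10.37
eef_pos: [651.6, 161.5, 169.3]
tool_rot: [2.427, 1.994, 0.001]
force: [-0.3, 1.3, -0.3]
width: 0.5
gripper_force: 0.0
```

Call:
{"method": "play_rows", "body": {"increments": [[0.5,0,0,0,-7],[0.5,0,0,0,0],[0.5,0,0,0,0]]}}

```text
time_s: 10.62
eef_pos: [651.6, 161.4, 168.9]
tool_rot: [-2.312, -2.127, -0.001]
force: [0.7, -0.6, 0.3]
width: 0.499
gripper_force: 0.0
```

```bash
python3 - <<'E'
from m import *
from go import go
for n in ['top','side']:
    d=cam(n)
    for r in finder.tip_of('small_round_cover_grip',n): print(n,round(r['conf'],2),np.round(r['position'],1))
    if n=='side':
        u,v=proj(d,(651,161,60)).astype(int); cv2.imwrite('pics/s2.png',cv2.resize(d['image'][v-30:v+30,u-40:u+40],None,fx=6,fy=6,interpolation=2))
go(450.1,109,36,85.3)
E
```

```text
top 0.73 [ 233.7 -282.1   41. ]
top 0.72 [ 326.4 -388.7   39.3]
top 0.55 [652.1 163.4  82.7]
side 0.77 [655.  163.4  86.5]
side 0.74 [ 325.2 -167.1   39.1]
side 0.67 [ 236.6 -289.2   38.3]
side 0.62 [ 328.5 -387.3   38.4]
t 10.82 p [651.5 161.6 168.7] psi 85.3 w 0.499 gf 0.0 F [ 0.  -0.1 -0.4] q7 -0.68
shift [ -68.8 -196.5  132.6] turn 0.0
```

View pics/s2.png

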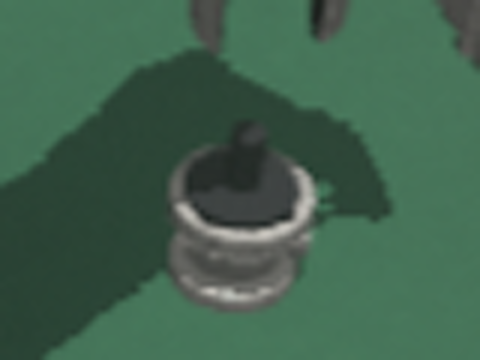

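The small cover sits flat and centred in its flange (crop (245,190)). On to the oblong cover.

Call:
{"method": "play_rows", "body": {"increments": [[0.5,-4,-12,0,0],[0.5,-8,-23,0,0],[0.5,-8,-23,0,0],[0.5,-8,-23,0,0],[0.5,-8,-23,0,0],[0.5,-8,-23,0,0],[0.5,-8,-23,0,0],[0.5,-8,-23,0,0],[0.5,-6,-16,0,0],[0.5,-3,-7.5,10,0],[0.5,0,0,25,0],[0.5,0,0,25,0]]}}

```text
time_s: 11.82
eef_pos: [450.7, 107.9, 108.7]
tool_rot: [2.309, 2.127, 0.003]
force: [0.9, -0.8, -0.7]
width: 0.497
gripper_force: 0.0
```

Call:
{"method": "play_rows", "body": {"increments": [[0.5,0,0,0,0],[0.5,0,0,0,0]]}}

```text
time_s: 11.98
eef_pos: [449.7, 108.6, 108.5]
tool_rot: [-2.307, -2.13, 0.002]
force: [-0.2, 0.1, 0.4]
width: 0.499
gripper_force: 0.0
```

```bash
python3 - <<'E'
from m import *
from go import go
go(450.1,109,36,85.3)
d=cam('wrist'); print(finder.tip_of('oblong_cover_grip','wrist')[:1])
im=d['image'].copy()
a=np.radians(85.3);R2=np.array([[np.cos(a),-np.sin(a)],[np.sin(a),np.cos(a)]])
for hx,hy,z in ((50,28,14),(22,8,48)):
    P=[proj(d,[*(R2@np.array(q)+[450.1,109]),z]) for q in ((hx,hy),(-hx,hy),(-hx,-hy),(hx,-hy))]
    cv2.polylines(im,[np.array(P).astype(int)],True,(0,0,255),1)
cv2.imwrite('pics/w3.png',im)
E
```

```text
t 11.98 p [449.7 108.6 108.5] psi 85.4 w 0.499 gf 0.0 F [-0.2  0.1  0.4] q7 -0.71
shift [ 0.4  0.5 72.5] turn 0.1
[{'position': [444.6, 112.2, 38.6], 'conf': 0.93}]
```

View pics/w3.png

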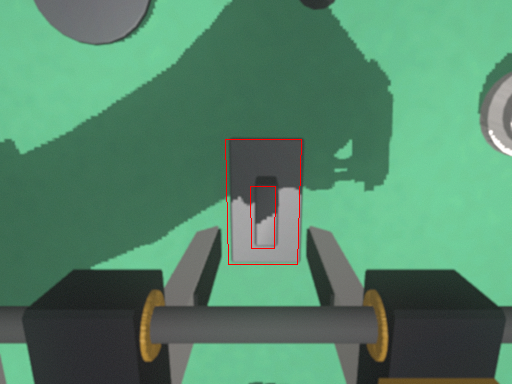

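The outline overlays the cover at (264,200) and the bar is between the fingers. Gripping and carrying.

Call:
{"method": "play_rows", "body": {"increments": [[0.5,0,0,12,0],[0.5,0,0,25,0],[0.5,0,0,20,0],[0.5,0,0,11,0],[0.5,0,0,4,0],[0,0,0,0,0],[0,0,0,0,0],[0,0,0,0,0],[0,0,0,0,0],[0,0,0,0,0],[0,0,0,0,0],[0,0,0,0,0]]}}

```text
time_s: 13.08
eef_pos: [450.5, 108.3, 36.9]
tool_rot: [2.308, 2.131, 0.001]
force: [-0.9, -1.1, 7.7]
width: 0.17
gripper_force: 25.0
```

Call:
{"method": "play_rows", "body": {"increments": [[0,0,0,0,0],[0,0,0,-10,0],[0,0,0,-20,0],[0,0,0,-30,0],[0,0,0,-30,0],[0,-17,3,-20,0],[0,-30,4,-10,0],[0,-34,5,0,0],[0,-34,5,0,0],[0,-34,5,0,0],[0,-34,5,0,0],[0,-34,5,0,0]]}}

```text
time_s: 14.08
eef_pos: [464.5, -112.2, 157.2]
tool_rot: [2.307, 2.132, 0.0]
force: [0.9, 0.6, -0.9]
width: 0.166
gripper_force: 25.0
```

Call:
{"method": "play_rows", "body": {"increments": [[0,-34,5,0,0],[0,-34,5,0,0],[0,-34,5,0,0],[0,-34,5,0,0],[0,-34,5,0,0],[0,-34,5,0,0],[0,-34,5,0,0],[0,-34,5,0,0],[0,-34,5,0,0],[0,-16,2,0,0],[0,-8,0,0,0],[0,0,0,0,7]]}}

```text
time_s: 15.08
eef_pos: [484.8, -444.6, 156.4]
tool_rot: [-2.432, -1.988, -0.001]
force: [-0.5, -0.0, -1.7]
width: 0.164
gripper_force: 25.0
```

Call:
{"method": "play_rows", "body": {"increments": [[0,0,0,0,7],[0,0,0,0,7],[0,0,0,0,7],[0,0,0,0,7],[0,0,0,0,7],[0,0,0,0,3.5],[0,0,0,0,0],[0,0,0,0,0]]}}

```text
time_s: 15.75
eef_pos: [485.9, -442.3, 156.9]
tool_rot: [-2.95, -1.079, -0.001]
force: [-0.7, -0.0, -0.3]
width: 0.167
gripper_force: 25.0
```

```bash
cat > look.py <<'E'
from m import *
def rects(d,im,x,y,deg,L):
    a=np.radians(deg);R2=np.array([[np.cos(a),-np.sin(a)],[np.sin(a),np.cos(a)]])
    for hx,hy,z in L:
        P=[proj(d,[*(R2@np.array(q)+[x,y]),z]) for q in ((hx,hy),(-hx,hy),(-hx,-hy),(hx,-hy))]
        cv2.polylines(im,[np.array(P).astype(int)],True,(0,0,255),1)
E
python3 - <<'E'
from look import *
from go import go
go(485,-442.5,79,40)
d=cam('wrist'); im=d['image'].copy(); rects(d,im,485,-442.5,40,((57,35,50),(38,18,50))); cv2.imwrite('pics/w4.png',im)
E
```

```text
t 15.75 p [ 485.9 -442.3  156.9] psi 40.2 w 0.167 gf 25.0 F [-0.7 -0.  -0.3] q7 -0.35
shift [-0.8 -0.4 77.9] turn 0.2
```

View pics/w4.png

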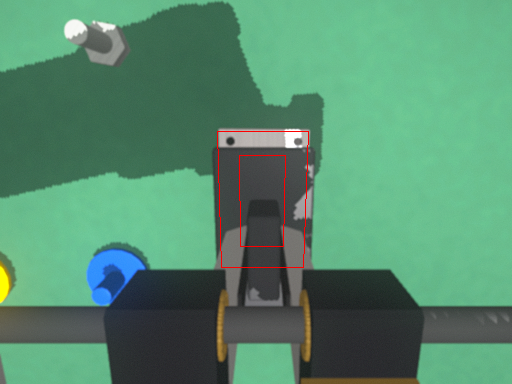

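The held cover is parallel to the flange (its end at (263,138) matches the outline). Lowering.

Call:
{"method": "play_rows", "body": {"increments": [[0,-0.5,0,10,0],[0,0,0,20,0],[0,0,0,20,0],[0,0,0,15,0],[0,0,0,8,0],[0,0,0,4.5,0],[0,0,0,0,0],[0.5,0,0,0,0],[0.5,0,0,0,0],[0.5,0,0,0,0],[0.5,0,0,0,0],[0.5,0,0,0,0]]}}

```text
time_s: 16.8
eef_pos: [485.3, -443.6, 79.0]
tool_rot: [2.952, 1.074, 0.0]
force: [-0.1, -0.3, -0.6]
width: 0.484
gripper_force: 0.0
```

Call:
{"method": "play_rows", "body": {"increments": [[0.5,0,0,-10,0],[0.5,0,0,-25,0],[0.5,0,0,-30,0],[0.5,0,0,-15,0],[0.5,0,0,0,-7],[0.5,0,0,0,-7],[0.5,0,0,0,-7],[0.5,0,0,0,-7],[0.5,0,0,0,-7],[0.5,0,0,0,-6],[0.5,0,0,0,0],[0.5,0,0,0,0]]}}

```text
time_s: 17.8
eef_pos: [485.2, -443.7, 159.5]
tool_rot: [2.393, 2.035, 0.0]
force: [0.8, 0.4, -0.3]
width: 0.501
gripper_force: 0.0
```

```bash
python3 - <<'E'
from look import *
from go import go
d=cam('top'); c=cam('side')
print([(round(r['conf'],2),np.round(r['position'])) for r in finder.tip_of('oblong_cover_grip','side')[:2]])
def crop(d,w,h,f):
    u,v=proj(d,(485,-442.5,55)).astype(int); return cv2.resize(d['image'][max(v-h,0):v+h,u-w:u+w],(400,400),interpolation=2)
cv2.imwrite('pics/s4.png',np.hstack([crop(d,35,35,6),crop(c,35,35,6)]))
go(453,-111.3,36,81.4)
E
```

```text
[(0.7, array([ 484., -442.,   77.]))]
t 17.95 p [ 485.3 -443.5  159.2] psi 80.8 w 0.5 gf 0.0 F [-0.1  0.3  0.3] q7 0.29
shift [322.8 -85.  123.1] turn -0.6
```

View pics/s4.png

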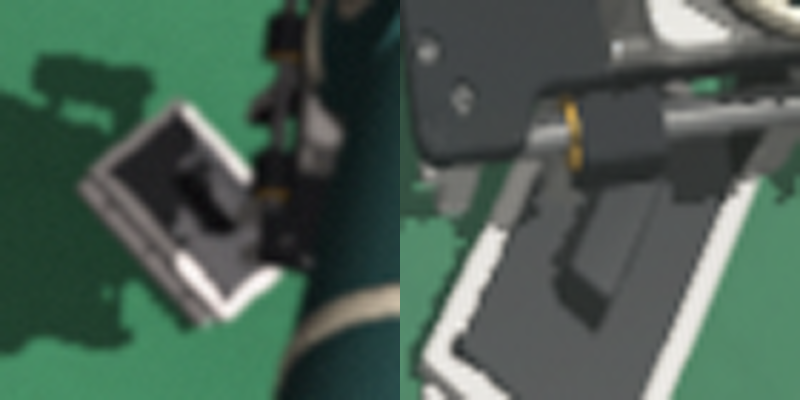

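The oblong cover is flat and parallel to its flange. Now the square cover.

Call:
{"method": "play_rows", "body": {"increments": [[0.5,16,-4,0,0],[0.5,30,-8,0,0],[0.5,30,-8,0,0],[0.5,30,-8,0,0],[0.5,30,-8,0,0],[0.5,30,-8,0,0],[0.5,30,-8,0,0],[0.5,30,-8,0,0],[0.5,30,-8,0,0],[0.5,30,-8,0,0],[0.5,25,-6,0,0],[0.5,12,-3,0,-0.6]]}}

```text
time_s: 18.95
eef_pos: [451.8, -108.2, 159.3]
tool_rot: [2.378, 2.053, 0.0]
force: [1.2, 0.1, 0.6]
width: 0.498
gripper_force: 0.0
```

Call:
{"method": "play_rows", "body": {"increments": [[0.5,0,0,15,0],[0.5,0,0,20,0],[0.5,0,0,15,0],[0.5,0,0,0,0],[0.5,0,0,0,0]]}}

```text
time_s: 19.37
eef_pos: [451.9, -111.3, 108.9]
tool_rot: [-2.379, -2.05, 0.001]
force: [0.5, -0.1, 0.6]
width: 0.499
gripper_force: 0.0
```

```bash
python3 - <<'E'
from look import *
from go import go
go(453,-111.3,36,81.4)
d=cam('wrist'); im=d['image'].copy(); rects(d,im,453,-111.3,81.4,((39,39,14),(22,8,48))); cv2.imwrite('pics/w5.png',im)
E
```

```text
t 19.37 p [ 451.9 -111.3  108.9] psi 81.5 w 0.499 gf 0.0 F [ 0.5 -0.1  0.6] q7 -0.25
shift [ 0.1  1.1 72.9] turn 0.1
```

View pics/w5.png

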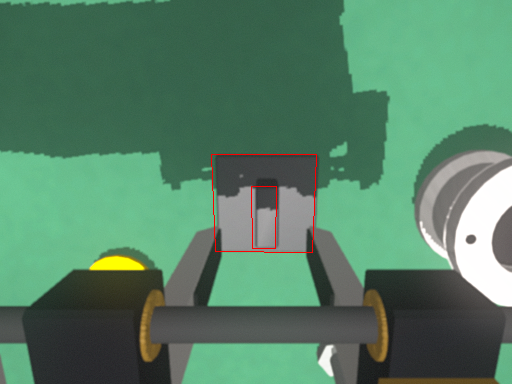

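Outline matches the square cover at (265,203). Gripping and carrying.

Call:
{"method": "play_rows", "body": {"increments": [[0.5,0,1,12,0],[0.5,0,0,25,0],[0.5,0,0,20,0],[0.5,0,0,11,0],[0.5,0,0,4,0],[0,0,0,0,0],[0,0,0,0,0],[0,0,0,0,0],[0,0,0,0,0],[0,0,0,0,0],[0,0,0,0,0],[0,0,0,0,0]]}}

```text
time_s: 20.42
eef_pos: [453.4, -111.6, 37.5]
tool_rot: [2.378, 2.051, 0.0]
force: [-1.6, -0.2, 8.3]
width: 0.172
gripper_force: 25.0
```

Call:
{"method": "play_rows", "body": {"increments": [[0,0,0,0,0],[0,0,0,-10,0],[0,0,0,-20,0],[0,0,0,-30,0],[0,0,0,-30,0],[0,17,-1,-20,0],[0,30,-2,-10,0],[0,34,-2,0,0],[0,34,-2,0,0],[0,34,-2,0,0],[0,34,-2,0,0],[0,34,-2,0,0]]}}

```text
time_s: 21.42
eef_pos: [471.7, 106.8, 157.8]
tool_rot: [2.379, 2.052, 0.0]
force: [0.6, -0.4, -0.5]
width: 0.169
gripper_force: 25.0
```

Call:
{"method": "play_rows", "body": {"increments": [[0,34,-2,0,0],[0,34,-2,0,0],[0,34,-2,0,0],[0,34,-2,0,0],[0,34,-2,0,0],[0,34,-2,0,0],[0,34,-2,0,0],[0,34,-2,0,0],[0,34,-2,0,0],[0,16,-2,0,0],[0,9,-1,0,0],[0,0,0,0,0]]}}

```text
time_s: 22.42
eef_pos: [499.0, 437.1, 157.3]
tool_rot: [-2.376, -2.054, 0.0]
force: [0.2, 0.3, -1.7]
width: 0.168
gripper_force: 25.0
```

Call:
{"method": "play_rows", "body": {"increments": [[0,0,0,0,-6.5],[0,0,0,0,-6],[0,0,0,0,0],[0,0,0,0,0]]}}

```text
time_s: 22.75
eef_pos: [500.4, 434.1, 157.2]
tool_rot: [2.147, 2.293, -0.0]
force: [0.3, -0.6, -0.6]
width: 0.167
gripper_force: 25.0
```

```bash
python3 - <<'E'
from look import *
from go import go
go(500.5,436,91,94)
d=cam('wrist'); im=d['image'].copy(); rects(d,im,500.5,436,94,((46,46,62),(26,26,62))); cv2.imwrite('pics/w6.png',im)
E
```

```text
t 22.75 p [500.4 434.1 157.2] psi 93.8 w 0.167 gf 25.0 F [ 0.3 -0.6 -0.6] q7 -1.06
shift [ 1.9  0.2 66.2] turn -0.2
```

View pics/w6.png

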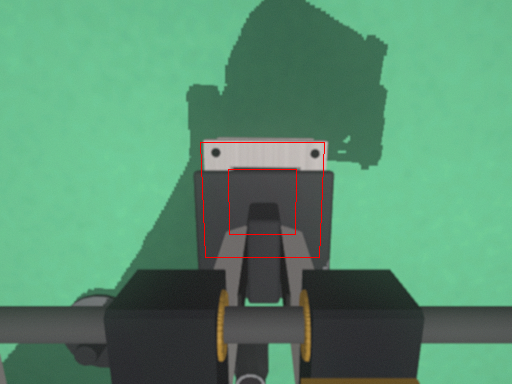

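The cover is square to the flange, centres agree at column 264. Lowering.

Call:
{"method": "play_rows", "body": {"increments": [[0,2,0,10,0],[0,0,0,20,0],[0,0,0,17,0],[0,0,0,10,0],[0,0,0,6,0],[0,0,0,3,0],[0,0,0,0,0],[0.5,0,0,0,0],[0.5,0,0,0,0],[0.5,0,0,0,0],[0.5,0,0,0,0],[0.5,0,0,0,0]]}}

```text
time_s: 23.8
eef_pos: [499.8, 437.7, 91.1]
tool_rot: [-2.142, -2.298, -0.0]
force: [0.7, 1.2, 0.4]
width: 0.48
gripper_force: 0.0
```

Call:
{"method": "play_rows", "body": {"increments": [[0.5,0,0,-10,0],[0.5,0,0,-25,0],[0.5,0,0,-30,0],[0.5,0,0,-10,0],[0.5,0,0,0,0],[0.5,0,0,0,0]]}}

```text
time_s: 24.3
eef_pos: [499.9, 437.7, 166.6]
tool_rot: [2.141, 2.298, 0.002]
force: [0.5, -0.3, -0.7]
width: 0.5
gripper_force: 0.0
```

```bash
python3 - <<'E'
from look import *
from go import go
go(345.4,272,36)
cam('side'); cam('top')
for t in ('square_cover_grip','large_round_cover_grip'):
    for n in ('side','top'): print(t,n,[(round(r['conf'],2),np.round(r['position'])) for r in finder.tip_of(t,n)[:2]])
E
```

```text
t 24.3 p [499.9 437.7 166.6] psi 94.0 w 0.5 gf 0.0 F [ 0.5 -0.3 -0.7] q7 -1.06
shift [-154.4 -166.   130.4] turn None
square_cover_grip side []
square_cover_grip top [(0.59, array([651., 163.,  57.])), (0.55, array([499., 435.,  89.]))]
large_round_cover_grip side [(0.66, array([350., 275.,  42.]))]
large_round_cover_grip top [(0.62, array([346., 277.,  38.])), (0.19, array([502., 435.,  59.]))]
```

Call:
{"method": "play_rows", "body": {"increments": [[0.5,-9,-9,0,0],[0.5,-18,-20,0,0],[0.5,-20,-22,0,0],[0.5,-20,-22,0,0],[0.5,-20,-22,0,0],[0.5,-20,-22,0,0],[0.5,-20,-22,0,0],[0.5,-18,-18,10,0],[0.5,-9,-8,20,0],[0.5,0,0,20,0],[0.5,0,0,0,0],[0.5,0,0,0,0]]}}

```text
time_s: 25.6
eef_pos: [345.6, 272.6, 115.9]
tool_rot: [-2.14, -2.298, 0.002]
force: [-0.0, 0.1, 0.1]
width: 0.498
gripper_force: 0.0
```

```bash
python3 - <<'E'
from look import *
from go import go
go(346,272.5,36)
d=cam('wrist'); im=d['image'].copy()
print([(round(r['conf'],2),np.round(r['position'],1)) for r in finder.tip_of('large_round_cover_grip','wrist')[:2]])
for a in np.linspace(0,6.283,60):
    for r,z,c in ((42,14,(0,0,255)),(11,48,(255,0,0))):
        cv2.circle(im,tuple(proj(d,(346+r*np.cos(a),272.5+r*np.sin(a),z)).astype(int).tolist()),1,c,-1)
cv2.imwrite('pics/w7.png',im)
E
```

```text
t 25.6 p [345.6 272.6 115.9] psi 94.1 w 0.498 gf 0.0 F [-0.   0.1  0.1] q7 -1.02
shift [-0.1  0.5 79.9] turn None
[(0.87, array([347.3, 274.4,  36.3]))]
```

View pics/w7.png

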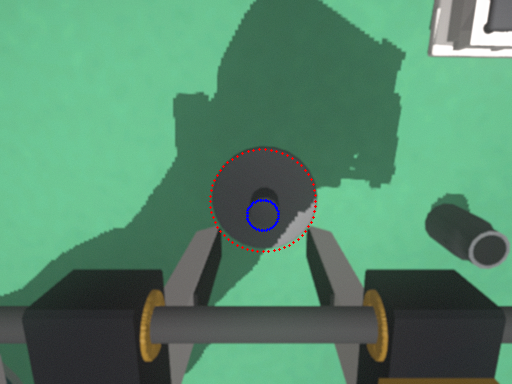

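The circle overlays the large cover (264,200), knob at (263,215). Gripping and carrying.

Call:
{"method": "play_rows", "body": {"increments": [[0.5,1,0.5,14,0],[0.5,0,0,25,0],[0.5,0,0,25,0],[0.5,0,0,11,0],[0.5,0,0,4,0],[0,0,0,0,0],[0,0,0,0,0],[0,0,0,0,0],[0,0,0,0,0],[0,0,0,0,0],[0,0,0,0,0],[0,0,0,0,0]]}}

```text
time_s: 26.7
eef_pos: [347.0, 273.7, 37.7]
tool_rot: [2.141, 2.298, 0.002]
force: [-0.8, -2.1, 11.4]
width: 0.226
gripper_force: 25.0
```

Call:
{"method": "play_rows", "body": {"increments": [[0,0,0,0,0],[0,0,0,-10,0],[0,0,0,-20,0],[0,0,0,-30,0],[0,0,0,-30,0],[0,-14,8,-20,0],[0,-26,14,-10,0],[0,-29,16,0,0],[0,-29,16,0,0],[0,-29,16,0,0],[0,-29,16,0,0],[0,-29,16,0,0]]}}

```text
time_s: 27.7
eef_pos: [461.8, 94.5, 157.8]
tool_rot: [2.141, 2.298, 0.0]
force: [0.7, 1.4, -1.5]
width: 0.233
gripper_force: 25.0
```

Call:
{"method": "play_rows", "body": {"increments": [[0,-29,16,0,0],[0,-29,16,0,0],[0,-29,16,0,0],[0,-29,16,0,0],[0,-29,16,0,0],[0,-29,16,0,0],[0,-29,16,0,0],[0,-29,16,0,0],[0,-12,8,0,0],[0,-5,3,0,0],[0,0,0,0,0],[0,0,0,0,0]]}}

```text
time_s: 28.7
eef_pos: [617.1, -141.2, 157.3]
tool_rot: [-2.14, -2.299, -0.001]
force: [1.6, 0.3, -1.4]
width: 0.229
gripper_force: 25.0
```

```bash
python3 - <<'E'
from look import *
from go import go
go(617,-142,99)
d=cam('wrist'); im=d['image'].copy()
for a in np.linspace(0,6.283,60):
    for r,c in ((50,(0,0,255)),(27,(255,0,0))):
        cv2.circle(im,tuple(proj(d,(617+r*np.cos(a),-142+r*np.sin(a),70)).astype(int).tolist()),1,c,-1)
cv2.imwrite('pics/w8.png',im)
E
```

```text
t 28.7 p [ 617.1 -141.2  157.3] psi 94.1 w 0.229 gf 25.0 F [ 1.6  0.3 -1.4] q7 -0.08
shift [-0.8 -0.2 58.3] turn None
```

View pics/w8.png

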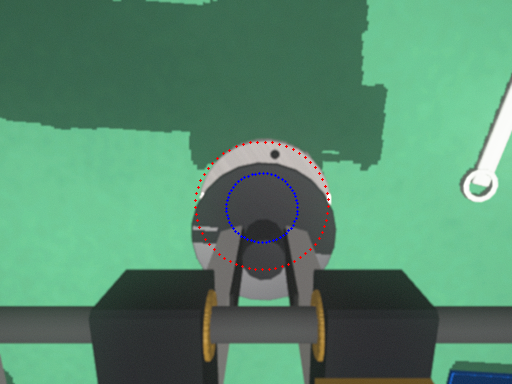

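The flange matches the circle at (262,205). Lowering, then retreating high for a final look.

Call:
{"method": "play_rows", "body": {"increments": [[0,-1,0,10,0],[0,0,0,20,0],[0,0,0,13,0],[0,0,0,7,0],[0,0,0,5,0],[0,0,0,3,0],[0,0,0,0,0],[0.5,0,0,0,0],[0.5,0,0,0,0],[0.5,0,0,0,0],[0.5,0,0,0,0],[0.5,0,0,0,0]]}}

```text
time_s: 29.75
eef_pos: [617.7, -143.4, 99.0]
tool_rot: [2.141, 2.299, 0.0]
force: [-0.6, -0.2, -1.4]
width: 0.492
gripper_force: 0.0
```

Call:
{"method": "play_rows", "body": {"increments": [[0.5,0,0,-10,0],[0.5,0,0,-25,0],[0.5,0,0,-30,0],[0.5,0,0,-30,0],[0.5,15,-15,-15,0],[0.5,20,-25,0,0],[0.5,20,-25,0,0],[0.5,20,-25,0,0],[0.5,20,-25,0,0],[0.5,20,-25,0,0],[0.5,10,-10,0,0],[0.5,0,0,0,0]]}}

```text
time_s: 30.75
eef_pos: [457.6, -27.8, 209.8]
tool_rot: [2.137, 2.3, -0.002]
force: [0.1, 0.5, -0.1]
width: 0.5
gripper_force: 0.0
```

```bash
python3 - <<'E'
from look import *
from go import go
go(617,-142,99)
c=cam('side'); d=cam('top')
cv2.imwrite('pics/f.png',np.vstack([cv2.resize(d['image'][125:275,95:415],(800,375),interpolation=2)]))
def crop(X):
    u,v=proj(c,X).astype(int); return cv2.resize(c['image'][max(v-33,0):v+33,max(u-33,0):u+33],(390,290),interpolation=2)
cv2.imwrite('pics/f2.png',np.vstack([np.hstack([crop((617,-142,70)),crop((500,436,62))]),np.hstack([crop((485,-442,50)),crop((651,161,55))])]))
E
```

```text
t 30.75 p [457.6 -27.8 209.8] psi 94.2 w 0.5 gf 0.0 F [ 0.1  0.5 -0.1] q7 -0.11
shift [-125.4  150.6  111.1] turn None
```

View pics/f.png

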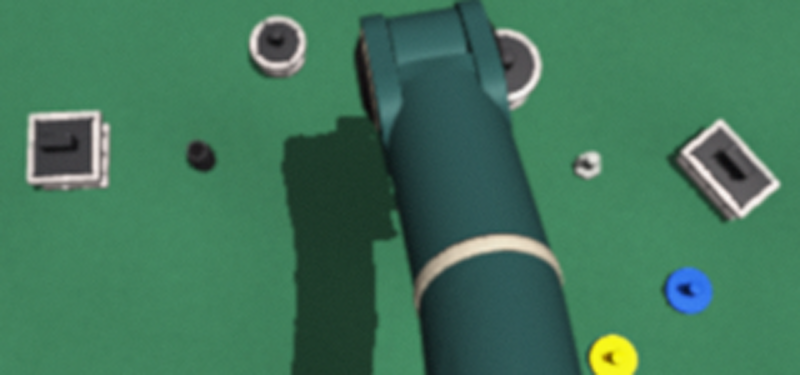

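View pics/f2.png

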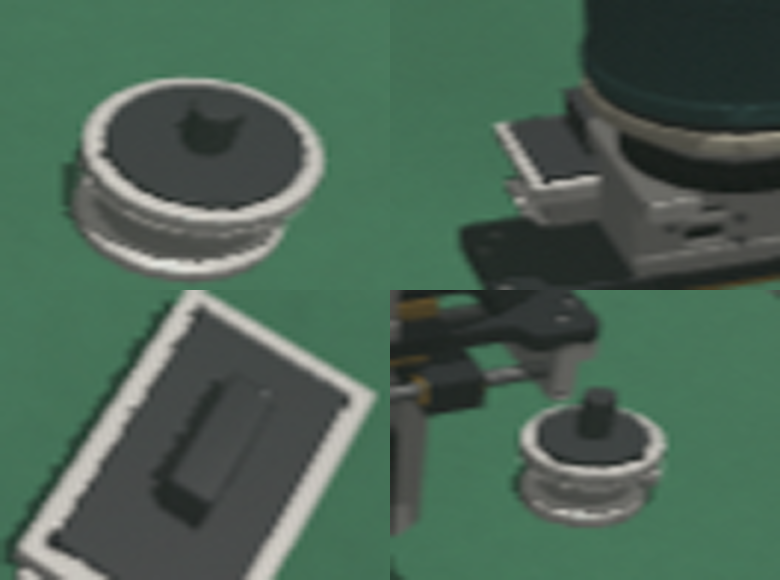

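All four covers sit flat and centred in their flanges, with even white rims. The square and oblong are parallel to their sides. The socket (200,156) and bolt (588,165) are standing where they were. Handing in.

```bash
python3 -c "from bench import finish_job; print(finish_job())"
```

```text
the job is handed in; nothing more can be done
None
```

All four covers are fitted on their matching castings and released, the socket, bolt and look-alikes were left alone, and the job is handed in after about 31 s of robot time.

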